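# Set the rotary indexing table to its long scale line

### The arm

A 6-joint arm with a two-finger parallel gripper is mounted at the origin on the work surface. World frame = base frame: x ahead of the robot, y to its left, z up, the work surface at z = 0. Lengths are in mm, angles in rad, forces in N, time in s.
With the tool pointing down it reaches from about 275 to 750 mm from the base axis. Payload 10.2 kg.
Tool frame: the origin (TCP) lies midway between the tips of the shut fingers; the grasp point (between the pads) lies 19 mm behind it; z points along the fingers, y is the line along which they close (so a half turn about z gives the same grasp; the last joint's range is limited). The gripper opens to 88 mm and grips with 3 to 60 N. Pads are 18 mm wide; open, the fingers measure 123 mm over their backs; the gripper's body (75 mm by 187 mm) begins 45 mm behind the grasp point.
Start: joints at [1.041, 0.313, 1.498, -0, 1.331, -0.223], TCP at [158.568, 500.487, 238.72] pointing down, gripper open.
Joint ranges: [-2.94, 2.94], [-0.97, 2.17], [0.19, 2.56], [-1.23, 4.37], [0.02, 3.11], [-2.88, 2.88]. Speed limits (rad/s): [2.39, 2.39, 3.01, 3.14, 3.14, 3.14].

### API

Orientations are given as a unit quaternion [w, x, y, z].
In Python, from workcell import * gives the robot as it stands. The module is installed in compiled form; this text tells all that it offers.
- The arm moves only by the tool drive_tool, never from a script. Its argument "moves" is a list that holds one entry, the list of rows, each a list of 7 numbers: the closure, from -1 (fully open) to 1 (shut), then the shift along the tool's x, y, z in units of 0.1 m (1.0 is 0.1 m), then the turn, a rotation vector about the tool's x, y, z in units of 90 degrees (1.0 is 90 degrees). In form: [[[fingers, x, y, z, rx, ry, rz], ...]]. A call has 1 to 20 rows; each row is the pose to reach, as a shift and turn from the pose commanded when the call began, along the tool's axes at that moment; what a row does not reach only later rows make up. A row lasts 1/10 s, in which the tool goes at most 50 mm and 8.59 degrees, less where a joint would pass 70% of its speed; a pose out of reach is approached as far as the arm can. A call with a number of a shift or a turn outside -1 to 1 is refused whole. A call with a gripper value outside its range is refused whole. The fingers move at their own pace and stop on an object; "squeeze" is the grip in N (left out, the last holds). Time passes only in rows, so rows that repeat a pose let the fingers close. It gives the time, the measured TCP pose, the force, the opening and the grip force at its end, in the units of the state.
- read_state(): the state, without advancing time (a new reading comes with each control period).
- camera(name): name is "side" or "top" or "wrist"; returns a dict with "color" (480x640x3 uint8, red, green, blue), "z_map" (480x640 float32, mm along the optical axis (not along the pixel's ray), 0 where there is no reading), "fx", "fy", "cx", "cy" (pixels), "D" ([k1, k2, p1, p2, k3] as OpenCV has them; the pictures are not rectified), "rvec" (rotation vector, rad) and "tvec" (3), from world to camera coordinates, as OpenCV has them. Camera axes: x right, y down, z forward; pixel columns grow to the right and rows downward; lengths in mm; the calibration is good to about 2 mm. A picture is of the moment at which its call begins.
- job_done(): hands the job in; it is judged then, once.
Trained networks look in the newest picture that a camera, given by its name, has taken for a name from the list of things; names that differ only in an ending like _2 or _b are one class to them, and where a whole thing is asked for, a point or a joint stands for the part that bears it (a point fixed in the world has none). Each returns a list of dicts, best first, with "confidence" (0 to 1); they miss things now and then, are a little off and sometimes report something else, mostly with a low value. They report only what shows in the picture. A call takes as long as a camera call.
- find_in(query, camera): "at" ([x, y, z] in mm, in world coordinates, good to about 4 mm: the middle of the surface that is visible of it).
- outline_of(query, camera): "region" (480x640 bool, what is visible of it).
The state is a dict: "clock": time; "joint_pos": joint angles; "joint_vel": joint speeds; "tau": joint torques, N m; "tcp_pos": TCP position; "orientation": TCP orientation; "contact_force": force on the tool from outside, world axes, zero at the start; "torque": the same for the moment, N m; "width": finger opening in mm; "finger_force": force on a finger pad.
Only numpy, scipy, OpenCV 4.12 (cv2) and the standard library are available. Lean on these libraries where they do the work, as an engineer would, in place of code of your own. Each camera call takes 0.05 s, during which the arm holds its last target. There are 200 camera calls.

### The job

Set the rotary indexing table for the next cut: with a fingertip, push the upright post on its steel dial round, either way, until the dial's black index mark lines up with the one long black line on the fixed scale around it, and leave it there at rest. Only push: the dial lifts out if pulled, so do not lift it off its seat, and leave the trumpet, spanner and jar beside it where they are.

Things in the scene. Friction and masses are not known exactly. Their poses are not given: they have to be found in the camera images.
- table_base: Fixed base of the rotary indexing table: a round aluminium drum, 240 mm across, top face (the fixed scale) 52 mm above the bench, on a grey 260 mm foot with two bolted ears. Origin at the centre of its underside, on the dial's axis; z up, its -x axis points along the long target line. The scale has 24 radial black lines, one each 15 degrees: 23 are short (8 mm long, 2 mm wide), one is long (27 mm long, 4 mm wide): the target.
- target_line (a point): Inner end of the long scale line on the fixed base, 90 mm from the dial's axis, on the scale's top face.
- index_mark (a point): Outer end of the index mark on the dial: the single radial black line (32 mm long, 4 mm wide) on the dial's top face, ending at the dial's rim 90 mm from the axis.
- dial_center (a point): Centre of the dial's top face, on its vertical axis of turning. The dial is a steel disc 180 mm across, top face 58 mm above the bench. An aluminium flange with a pipe stub is bolted on its middle: within 39 mm of the axis, up to 40 mm above the dial's face.
- post (a point): The upright black post by which the dial is pushed: a round pin 16 mm in diameter, rising 42 mm above the dial's face (with a 22 mm collar 6 mm high at its foot), 66 mm from the axis, on the opposite side of the axis from the index mark. This point is on the post's own axis, half-way up (21 mm above the dial's face).
- dial (a joint): Angle of the dial in rad, growing anticlockwise seen from above. The marks line up at 0 and equally at 6.283 (one turn). Stops at -1.0 and 7.28. Turns with a light drag (0.14 N m, about 2 N at the post) and stays where it is left.
- dial_lift (a joint): How far the dial is lifted off its seat, in m: 0 when seated; it can be pulled up 30 mm and drops back by its own weight (1.1 kg).
- trumpet: Bystander: loose aluminium intake trumpet standing upright, 66 mm across its mouth, 60 mm tall. Origin at the centre of its underside.
- spanner: Bystander: loose steel spanner lying flat, 160 mm long. Origin under its middle.
- jar: Bystander: loose amber glass jar with a steel cap, 60 mm across, 85 mm tall. Origin at the centre of its underside.

How it is judged:
By the outcome, as a careful person would: the job done as asked, in the order asked, and still so for the second after the job is handed in, with the robot touching nothing.
It also fails if it takes over 64 s, if anything falls off the work surface, if the arm or the gripper's body presses on something with over 40 N, if the wrist force passes 120 N, or if a joint passes its speed limit or range.

## Working session

There is one attempt and no reset: what is moved stays moved. The work goes in short steps, Python scripts to look and compute and a tool call to move; the robot and the scene stay as the last step left them, time stands still between calls to the robot, and variables do not carry over. Pictures are saved under pics/ and viewed, at most 10 in all, crops included, and the job is handed in when it is done.

Besides the shell and the picture viewer there is one more tool, called after "Call:" in YAML: its name, and indented under it one key for each argument. drive_tool: Moves the arm, as the interface text tells. Shifts and turns lie within -1 to 1; 1 stands for 0.1 m of shift or 90 degrees of turn. Its arguments: {"type":"object","properties":{"moves":{"type":"array","items":{"type":"array","items":{"type":"array","items":{"type":"number","minimum":-1,"maximum":1}}}},"squeeze":{"type":"number"}},"required":["moves"]}

```bash
mkdir -p pics; cat > h.py <<'E'
from workcell import *
import numpy as np, cv2
from scipy.spatial.transform import Rotation as R
def world2px(c,P):
    K=np.array([[c['fx'],0,c['cx']],[0,c['fy'],c['cy']],[0,0,1.]])
    return cv2.projectPoints(np.array(P,float).reshape(-1,3),np.array(c['rvec']),np.array(c['tvec'],float),K,np.array(c['D']))[0].reshape(-1,2)
def px2plane(c,uv,z):
    K=np.array([[c['fx'],0,c['cx']],[0,c['fy'],c['cy']],[0,0,1.]])
    n=cv2.undistortPoints(np.array(uv,float).reshape(-1,1,2),K,np.array(c['D'])).reshape(-1,2)
    Rm=cv2.Rodrigues(np.array(c['rvec'],float))[0]; o=-Rm.T@np.array(c['tvec'],float).ravel()
    d=np.c_[n,np.ones(len(n))]@Rm
    return o+d*((z-o[2])/d[:,2])[:,None]
def save(c,n): cv2.imwrite('pics/'+n,cv2.cvtColor(c['color'],cv2.COLOR_RGB2BGR))
E
python3 - <<'E'
from h import *
np.set_printoptions(precision=1,suppress=True)
for cam in ['top','side']:
    c=camera(cam); save(c,cam+'0.png')
    for q in ['table_base','target_line','index_mark','dial_center','post','trumpet','spanner','jar']:
        print(cam,q,[(np.array(d['at']),round(d['confidence'],2)) for d in find_in(q,cam)[:2]])
print(read_state())
E
```

```text
top table_base [(array([563.6,  -1.7,  51.9]), 0.96)]
top target_line [(array([568.4,  -0.1,  52.2]), 0.79), (array([700.6, 117.8,  60.8]), 0.27)]
top index_mark [(array([572.3,  -7.8,  60. ]), 0.66)]
top dial_center [(array([569.7,  -4.3,  58.3]), 0.56)]
top post [(array([567.6,  -4. ,  55.8]), 0.95)]
top trumpet [(array([701.1, 117.6,  61. ]), 0.65)]
top spanner [(array([ 712.2, -135.6,    7.7]), 0.93)]
top jar [(array([ 440.5, -139.8,   86. ]), 0.9)]
side table_base [(array([568.1,  45. ,  53. ]), 0.9)]
side target_line [(array([572.5,  43.9,  53.1]), 0.77)]
side index_mark [(array([572.7,  11.5,  60. ]), 0.62)]
side dial_center [(array([574.5,  13.7,  57.4]), 0.94)]
side post [(array([570.6,  16.7,  54.5]), 0.8)]
side trumpet [(array([700.1, 129.5,  57.3]), 0.75)]
side spanner [(array([ 721.2, -128. ,   10.3]), 0.95)]
side jar [(array([ 439.1, -126.1,   57.6]), 0.57)]
{'clock': 0.9, 'joint_pos': array([ 1. ,  0.3,  1.5, -0. ,  1.3, -0.2]), 'joint_vel': array([ 0., -0., -0., -0.,  0., -0.]), 'tau': array([  0. , -40.2, -25.2,   0.1,   0. ,  -0. ]), 'tcp_pos': array([158.6, 500.5, 238.7]), 'orientation': array([-0. ,  0.2,  1. , -0. ]), 'contact_force': array([-0.9, -0.2, -1. ]), 'torque': array([-0.,  0., -0.]), 'finger_force': 0.0, 'width': 88.37834520645372}
```

View pics/top0.png

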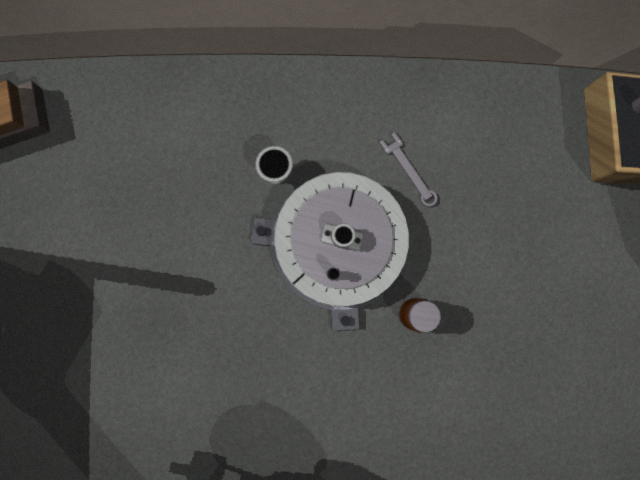

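The top view shows the dial centred near (341,239), the index mark at about (352,196), the long target line at about (299,279), and the post top at about (333,273). Image up is +x and left is +y.

```bash
cat > meas.py <<'E'
from h import *
np.set_printoptions(precision=1,suppress=True)
def ctr(c):
    # base outer rim: bright ring at z=52
    g=cv2.cvtColor(c['color'],cv2.COLOR_RGB2GRAY); m=((g>140)*255).astype(np.uint8)
    n,l,s,_=cv2.connectedComponentsWithStats(m); i=1+np.argmax(s[1:,4])
    k=cv2.findContours((l==i).astype(np.uint8),cv2.RETR_EXTERNAL,cv2.CHAIN_APPROX_NONE)[0]; k=max(k,key=len)[:,0]
    P=px2plane(c,k,52)[:,:2]
    from scipy.optimize import least_squares
    f=least_squares(lambda q:np.hypot(P[:,0]-q[0],P[:,1]-q[1])-q[2],[568,-2,120],loss='soft_l1')
    return f.x
def ang(c,C,r0,r1,z):
    # dark radial profile
    g=cv2.cvtColor(c['color'],cv2.COLOR_RGB2GRAY).astype(np.float32)
    th=np.radians(np.arange(0,360,.25)); rr=np.linspace(r0,r1,12)
    T,Q=np.meshgrid(th,rr); X=np.c_[(C[0]+Q*np.cos(T)).ravel(),(C[1]+Q*np.sin(T)).ravel(),np.full(T.size,z)]
    p=world2px(c,X).astype(np.float32)
    v=cv2.remap(g,p[:,0].reshape(T.shape),p[:,1].reshape(T.shape),cv2.INTER_LINEAR).mean(0)
    b=np.median(v); return np.degrees(th),b-v
def peak(t,d,near=None):
    if near is not None: d=np.where(abs((t-near+180)%360-180)<12,d,0)
    i=np.argmax(d); w=np.roll(d,len(d)//2-i)[len(d)//2-16:len(d)//2+17]; w=np.clip(w-w.max()*.3,0,None)
    return (t[i]+(w*np.arange(-16,17)).sum()/w.sum()*.25)%360,d[i]
E
python3 - <<'E'
from meas import *
c=camera('top'); q=ctr(c); print('centre,r',q)
t,d=ang(c,q,94,107,52); print('target',peak(t,d))
pm=px2plane(c,[[352,196]],58)[0]; a=np.degrees(np.arctan2(pm[1]-q[1],pm[0]-q[0])); print('mark rough',a)
t,d=ang(c,q,62,86,58); print('mark',peak(t,d,a))
pp=px2plane(c,[[333,273]],100)[0]; print('post top',pp,np.hypot(*(pp[:2]-q[:2])),np.degrees(np.arctan2(pp[1]-q[1],pp[0]-q[0])))
im=cv2.resize(c['color'][160:340,230:450],None,fx=3.3,fy=3.3,interpolation=cv2.INTER_CUBIC); cv2.imwrite('pics/crop.png',im[:,:,::-1])
s=read_state(); print(R.from_quat(np.roll(s['orientation'],-1)).as_matrix())
E
```

```text
centre,r [573.3  -8.7  99.6]
target (np.float64(134.0481564556204), np.float32(108.25383))
mark rough -12.284833264812367
mark (np.float64(347.8888370176525), np.float32(89.3416))
post top [507.8   9.6 100. ] 68.02172654834492 164.37891739824326
[[-1.   0.3  0. ]
 [ 0.3  1.   0. ]
 [-0.   0.  -1. ]]
```

View pics/crop.png

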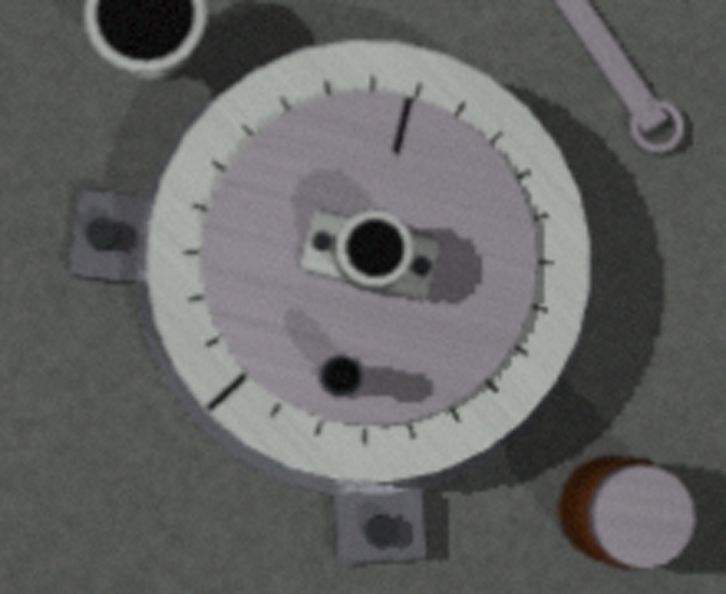

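Crop: the index mark, long line and post agree with the detected angles. The rim circle fit came out too small (r 99.6 mm against 120), so I'll fix the centre.

```bash
cat >> meas.py <<'E'
def ctr(c):
    # fit base rim (r=120,z=52) and accept only edge points near it
    g=cv2.cvtColor(c['color'],cv2.COLOR_RGB2GRAY); m=((g>140)*255).astype(np.uint8)
    n,l,s,_=cv2.connectedComponentsWithStats(cv2.morphologyEx(m,cv2.MORPH_CLOSE,np.ones((5,5)))); i=1+np.argmax(s[1:,4])
    ys,xs=np.nonzero(l==i); P=px2plane(c,np.c_[xs,ys],52)[:,:2]
    H=cv2.convexHull(P.astype(np.float32))[:,0]
    from scipy.optimize import least_squares
    return least_squares(lambda q:np.hypot(H[:,0]-q[0],H[:,1]-q[1])-q[2],[568,-2,120],loss='soft_l1').x
def report(C=None):
    c=camera('top'); q=ctr(c) if C is None else C
    t,d=ang(c,q,94,107,52); T=peak(t,d)[0]
    return c,q,T
def plan(dx,dy,dz,dyaw):
    s=read_state(); M=R.from_quat(np.roll(s['orientation'],-1)).as_matrix()
    return M.T@np.array([dx,dy,dz])/100, -dyaw/90
E
python3 - <<'E'
from meas import *
c,q,T=report(); print('centre,r',q,'target',T)
t,d=ang(c,q,62,86,58)
pm=px2plane(c,[[352,196]],58)[0]; a=np.degrees(np.arctan2(pm[1]-q[1],pm[0]-q[0]))
A=peak(t,d,a)[0]; print('mark',A,'turn ccw',(T-A)%360)
pp=px2plane(c,[[333,273]],100)[0]; print('post top',pp,np.hypot(*(pp[:2]-q[:2])),np.degrees(np.arctan2(pp[1]-q[1],pp[0]-q[0])))
s=read_state(); M=R.from_quat(np.roll(s['orientation'],-1)).as_matrix(); f=np.degrees(np.arctan2(M[1,0],M[0,0])); print('yaw',f)
al=np.radians(A-180-25); g=np.array([q[0]+64*np.cos(al),q[1]+64*np.sin(al)])
print('goal',g,'rel tool',M.T@(np.r_[g,180]-s['tcp_pos'])/100,'yawturn',(np.degrees(al)-90-f))
E
```

```text
centre,r [572.   -6.8 118.9] target 134.25732954029235
mark 346.6965965631815 turn ccw 147.56073297711083
post top [507.8   9.6 100. ] 66.25445711350106 165.64992417815265
yaw 162.42264184424477
goal [521.8  32.8] rel tool [-4.9 -3.4  0.6] yawturn -110.72604528106325
```

Call:
drive_tool:
  moves:
    - [[1, -1, -0.69, 0, 0, 0, 0], [1, -1, -0.69, 0, 0, 0, 0], [1, -1, -0.69, 0, 0, 0, 0], [1, -1, -0.69, 0, 0, 0, 0], [1, -1, -0.69, 0, 0, 0, 0]]
  squeeze: 10

```text
clock: 1.5
tcp_pos: [233.0, 404.8, 238.9]
orientation: [-0.0, 0.153, 0.988, 0.0]
contact_force: [0.2, 0.3, 0.7]
width: 50.1
finger_force: 0.0
```

Call:
drive_tool:
  moves:
    - [[1, -1, -0.69, 0, 0, 0, 0], [1, -1, -0.69, 0, 0, 0, 0], [1, -1, -0.69, 0, 0, 0, 0], [1, -1, -0.69, 0, 0, 0, 0]]

```text
clock: 1.9
tcp_pos: [308.4, 308.1, 238.7]
orientation: [0.0, 0.154, 0.988, 0.0]
contact_force: [-0.6, 0.7, 0.5]
width: 18.1
finger_force: 0.0
```

Call:
drive_tool:
  moves:
    - [[1, -1, -0.69, 0, 0, 0, 0], [1, -1, -0.69, 0, 0, 0, 0], [1, -1, -0.69, 0, 0, 0, 0], [1, -1, -0.69, 0, 0, 0, 0]]

```text
clock: 2.3
tcp_pos: [382.8, 212.6, 238.5]
orientation: [-0.0, 0.154, 0.988, 0.0]
contact_force: [-0.3, 0.3, -0.3]
width: 0.5
finger_force: 0.0
```

Call:
drive_tool:
  moves:
    - [[1, -1, -0.69, 0, 0, 0, 0], [1, -1, -0.69, 0, 0, 0, 0], [1, -1, -0.69, 0, 0, 0, 0], [1, -1, -0.69, 0, 0, 0, 0]]

```text
clock: 2.7
tcp_pos: [457.2, 117.1, 238.3]
orientation: [-0.0, 0.153, 0.988, 0.0]
contact_force: [-0.4, 0.7, -0.2]
width: 0.2
finger_force: 0.0
```

Call:
drive_tool:
  moves:
    - [[1, -0.9, -0.64, 0.5, 0, 0, 0.1], [1, -0.9, -0.64, 0.5, 0, 0, 0.2], [1, -0.9, -0.64, 0.5, 0, 0, 0.3], [1, -0.9, -0.64, 0.5, 0, 0, 0.4], [1, -0.9, -0.64, 0.5, 0, 0, 0.5], [1, -0.9, -0.64, 0.5, 0, 0, 0.6], [1, -0.9, -0.64, 0.5, 0, 0, 0.62], [1, -0.9, -0.64, 0.5, 0, 0, 0.62], [1, -0.9, -0.64, 0.5, 0, 0, 0.62]]

```text
clock: 3.6
tcp_pos: [522.7, 30.4, 188.8]
orientation: [-0.0, 0.596, 0.803, 0.0]
contact_force: [-0.7, -0.4, -0.3]
width: 0.2
finger_force: 0.0
```

Call:
drive_tool:
  moves:
    - [[1, 0, 0, 0, 0, 0, 0.1], [1, 0, 0, 0, 0, 0, 0.2], [1, 0, 0, 0, 0, 0, 0.3], [1, 0, 0, 0, 0, 0, 0.4], [1, 0, 0, 0, 0, 0, 0.5], [1, 0, 0, 0, 0, 0, 0.6], [1, 0, 0, 0, 0, 0, 0.61], [1, 0, 0, 0, 0, 0, 0.61], [1, 0, 0, 0, 0, 0, 0.61]]

```text
clock: 4.5
tcp_pos: [522.9, 29.0, 188.8]
orientation: [-0.0, 0.899, 0.438, 0.0]
contact_force: [-0.3, 0.0, 1.4]
width: 0.4
finger_force: 0.0
```

```bash
cat > st.py <<'E'
from meas import *
C=np.array([572.,-6.8])
s=read_state(); M=R.from_quat(np.roll(s['orientation'],-1)).as_matrix(); v=s['tcp_pos'][:2]-C
yaw=np.degrees(np.arctan2(M[1,0],M[0,0]))
print('t',s['clock'],'tcp',s['tcp_pos'],'yaw',yaw,'tilt',M[2],'r',np.hypot(*v),'alpha',np.degrees(np.arctan2(v[1],v[0]))%360,'F',s['contact_force'],'w',s['width'],'q',s['joint_pos'])
def rows(angs,z,r=64):
    for a in angs:
        p=np.r_[C+r*np.array([np.cos(np.radians(a)),np.sin(np.radians(a))]),z]
        print(a,np.round(M.T@(p-s['tcp_pos'])/100,3),'rz',round(-(((a-90-yaw)+180)%360-180)/90,3))
E
python3 - <<'E'
from st import *
rows([141],74)
c=camera('side'); save(c,'side1.png')
E
```

```text
t 4.5 tcp [522.9  29.  188.8] yaw 51.91743341439667 tilt [ 0. -0. -1.] r 60.78476656682695 alpha 143.88284740860934 F [-0.3  0.   1.4] w 0.355047831461467 q [-0.2  0.4  1.6  0.   1.2  0.5]
141 [ 0.  -0.   1.1] rz 0.01
```

View pics/side1.png

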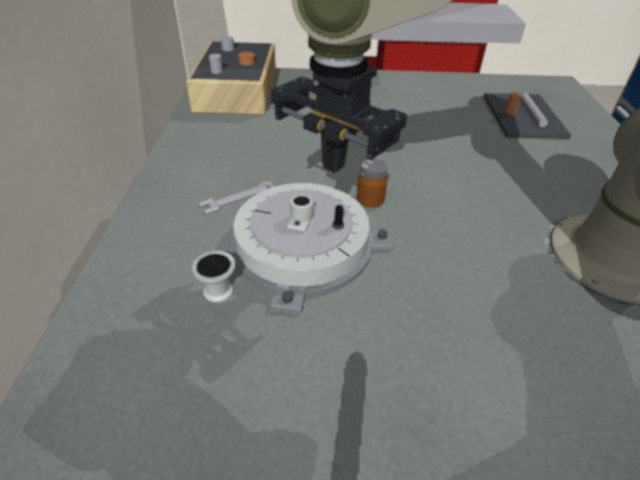

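The side view shows the shut fingertip at about (335,170), the post at (339,215) and the target line near (343,252). I'll check that the TCP projects onto the fingertip.

```bash
python3 - <<'E'
from st import *
for n in ['side','top']:
    c=camera(n); print(n,world2px(c,[s['tcp_pos'],[507.8,9.6,100],[572,-6.8,58],[616,-55,52]]))
print(np.round(s['joint_pos'],3).tolist())
rows([141],74)
E
```

```text
t 4.55 tcp [522.9  28.9 188.7] yaw 51.885239739772594 tilt [ 0. -0. -1.] r 60.67478257191967 alpha 143.98457769975406 F [-0.2  0.1  0.1] w 0.38023585298203344 q [-0.2  0.4  1.6  0.   1.2  0.5]
side [[333.3 168. ]
 [340.2 206.9]
 [302.5 218.8]
 [280.2 204.1]]
top [[323.  260.5]
 [333.  273. ]
 [341.6 237.5]
 [368.5 213.8]]
[-0.169, 0.354, 1.576, 0.0, 1.211, 0.496]
141 [ 0.  -0.   1.1] rz 0.01
```

Call:
drive_tool:
  moves:
    - [[1, 0.05, -0.03, 0.3, 0, 0, 0], [1, 0.05, -0.03, 0.6, 0, 0, 0], [1, 0.05, -0.03, 0.85, 0, 0, 0], [1, 0.05, -0.03, 1, 0, 0, 0], [1, 0.05, -0.03, 1, 0, 0, 0]]

```text
clock: 5.15
tcp_pos: [522.7, 34.3, 87.0]
orientation: [-0.001, 0.9, 0.437, -0.002]
contact_force: [0.1, -0.1, -0.3]
width: 0.3
finger_force: 0.0
```

Call:
drive_tool:
  moves:
    - [[1, 0, 0, 0.1, 0, 0, 0], [1, 0, 0, 0.14, 0, 0, 0], [1, 0, 0, 0.14, 0, 0, 0]]

```text
clock: 5.45
tcp_pos: [523.7, 34.2, 74.7]
orientation: [-0.0, 0.9, 0.436, -0.0]
contact_force: [0.8, -0.9, 0.6]
width: 0.7
finger_force: 0.0
```

```bash
python3 - <<'E'
from st import *
np.set_printoptions(precision=3,suppress=True)
rows(range(144,220,5),75)
E
```

```text
t 5.45 tcp [523.7  34.2  74.7] yaw 51.73265614686252 tilt [-0. -0. -1.] r 63.32404415852774 alpha 139.68495114531305 F [ 0.8 -0.9  0.6] w 0.7248802768250202 q [-0.2  0.5  1.7 -0.   0.9  0.5]
144 [-0.048 -0.007 -0.003] rz -0.025
149 [-0.104 -0.002 -0.003] rz -0.081
154 [-0.159  0.007 -0.003] rz -0.136
159 [-0.213  0.022 -0.003] rz -0.192
164 [-0.265  0.041 -0.003] rz -0.247
169 [-0.316  0.064 -0.003] rz -0.303
174 [-0.364  0.092 -0.003] rz -0.359
179 [-0.41   0.124 -0.003] rz -0.414
184 [-0.453  0.159 -0.003] rz -0.47
189 [-0.493  0.199 -0.003] rz -0.525
194 [-0.529  0.241 -0.003] rz -0.581
199 [-0.561  0.287 -0.003] rz -0.636
204 [-0.589  0.335 -0.003] rz -0.692
209 [-0.613  0.386 -0.003] rz -0.747
214 [-0.632  0.438 -0.003] rz -0.803
219 [-0.647  0.492 -0.003] rz -0.859
```

Call:
drive_tool:
  moves:
    - [[1, -0.05, -0.01, 0, 0, 0, -0.025], [1, -0.1, 0, 0, 0, 0, -0.08], [1, -0.16, 0.01, 0, 0, 0, -0.135], [1, -0.21, 0.02, 0, 0, 0, -0.19], [1, -0.265, 0.04, 0, 0, 0, -0.245], [1, -0.315, 0.065, 0, 0, 0, -0.3], [1, -0.365, 0.09, 0, 0, 0, -0.36], [1, -0.41, 0.125, 0, 0, 0, -0.415], [1, -0.455, 0.16, 0, 0, 0, -0.47], [1, -0.495, 0.2, 0, 0, 0, -0.525], [1, -0.53, 0.24, 0, 0, 0, -0.58], [1, -0.56, 0.285, 0, 0, 0, -0.635], [1, -0.59, 0.335, 0, 0, 0, -0.69], [1, -0.615, 0.385, 0, 0, 0, -0.745], [1, -0.63, 0.44, 0, 0, 0, -0.8], [1, -0.645, 0.49, 0, 0, 0, -0.86], [1, -0.645, 0.49, 0, 0, 0, -0.86], [1, -0.645, 0.49, 0, 0, 0, -0.86]]

```text
clock: 7.25
tcp_pos: [522.4, -46.8, 75.1]
orientation: [0.0, 0.431, 0.903, 0.0]
contact_force: [-0.2, 0.2, 0.5]
width: 0.9
finger_force: 0.0
```

```bash
python3 - <<'E'
from st import *
np.set_printoptions(precision=3,suppress=True)
c,q,T=report(C)
t,d=ang(c,C,62,86,58); print('T',T,'mark',peak(t,d,s['tcp_pos'][0]*0+(np.degrees(np.arctan2(v[1],v[0]))+15+180)))
save(c,'top2.png')
rows(range(224,290,5),75)
E
```

```text
t 7.25 tcp [522.4 -46.8  75.1] yaw 128.97889337048275 tilt [-0.  0. -1.] r 63.699987176497395 alpha 218.91707693540002 F [-0.2  0.2  0.5] w 0.9288421693991518 q [-0.3  0.5  1.7  0.   0.9 -1. ]
T 213.05788024907793 mark (np.float64(52.94400530103739), np.float32(84.3925))
224 [-0.057 -0.001  0.001] rz -0.056
229 [-0.112  0.007  0.001] rz -0.111
234 [-0.167  0.019  0.001] rz -0.167
239 [-0.22   0.036  0.001] rz -0.222
244 [-0.271  0.057  0.001] rz -0.278
249 [-0.321  0.083  0.001] rz -0.334
254 [-0.368  0.113  0.001] rz -0.389
259 [-0.412  0.147  0.001] rz -0.445
264 [-0.453  0.185  0.001] rz -0.5
269 [-0.491  0.226  0.001] rz -0.556
274 [-0.525  0.27   0.001] rz -0.611
279 [-0.555  0.317  0.001] rz -0.667
284 [-0.581  0.367  0.001] rz -0.722
289 [-0.602  0.418  0.001] rz -0.778
```

View pics/top2.png

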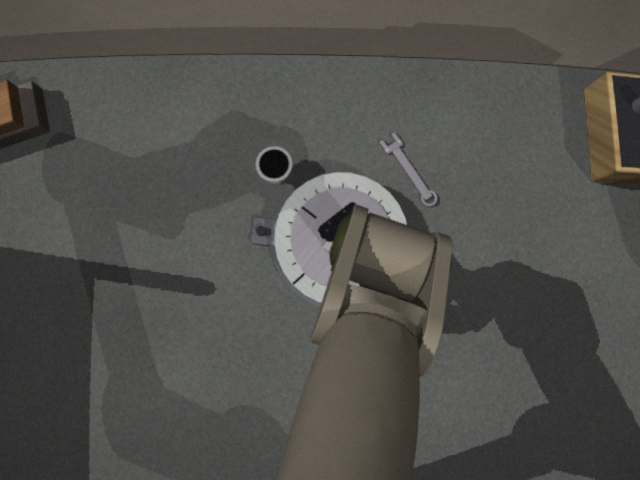

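The mark is now at (309,212), or 52.9°, and the post is 14° ahead of the finger. The target needs the finger at about 300°, so I'll continue the arc.

Call:
drive_tool:
  moves:
    - [[1, -0.055, 0, 0, 0, 0, -0.055], [1, -0.11, 0.005, 0, 0, 0, -0.11], [1, -0.165, 0.02, 0, 0, 0, -0.165], [1, -0.22, 0.035, 0, 0, 0, -0.22], [1, -0.27, 0.055, 0, 0, 0, -0.28], [1, -0.32, 0.085, 0, 0, 0, -0.335], [1, -0.37, 0.115, 0, 0, 0, -0.39], [1, -0.41, 0.145, 0, 0, 0, -0.445], [1, -0.455, 0.185, 0, 0, 0, -0.5], [1, -0.49, 0.225, 0, 0, 0, -0.555], [1, -0.525, 0.27, 0, 0, 0, -0.61], [1, -0.555, 0.315, 0, 0, 0, -0.665], [1, -0.58, 0.365, 0, 0, 0, -0.72], [1, -0.6, 0.42, 0, 0, 0, -0.78], [1, -0.6, 0.42, 0, 0, 0, -0.78], [1, -0.6, 0.42, 0, 0, 0, -0.78]]

```text
clock: 8.9
tcp_pos: [592.6, -66.7, 74.8]
orientation: [0.0, -0.166, 0.986, 0.0]
contact_force: [-0.4, 0.1, 0.3]
width: 0.3
finger_force: 0.0
```

```bash
python3 - <<'E'
from st import *
np.set_printoptions(precision=3,suppress=True)
c=camera('top'); save(c,'top3.png')
t,d=ang(c,C,94,107,52); print('T',peak(t,d,134))
t,d=ang(c,C,62,86,58); print('mark',peak(t,d,np.degrees(np.arctan2(v[1],v[0]))+14+180))
rows(range(289,303,1),75)
E
```

```text
t 8.9 tcp [592.6 -66.7  74.8] yaw -160.8601838578503 tilt [-0.  0. -1.] r 63.34261622891493 alpha 289.0090147019142 F [-0.4  0.1  0.3] w 0.3275911026512348 q [-0.3  0.6  1.5  0.   1.  -2.2]
T (np.float64(134.26032778967178), np.float32(52.840946))
mark (np.float64(122.93970512863082), np.float32(64.74442))
289 [ 0.    -0.007 -0.002] rz 0.002
290 [-0.011 -0.007 -0.002] rz -0.01
291 [-0.022 -0.006 -0.002] rz -0.021
292 [-0.033 -0.006 -0.002] rz -0.032
293 [-0.045 -0.005 -0.002] rz -0.043
294 [-0.056 -0.004 -0.002] rz -0.054
295 [-0.067 -0.003 -0.002] rz -0.065
296 [-0.078 -0.002 -0.002] rz -0.076
297 [-0.089 -0.001 -0.002] rz -0.087
298 [-0.1    0.001 -0.002] rz -0.098
299 [-0.111  0.003 -0.002] rz -0.11
300 [-0.122  0.005 -0.002] rz -0.121
301 [-0.133  0.007 -0.002] rz -0.132
302 [-0.144  0.009 -0.002] rz -0.143
```

View pics/top3.png

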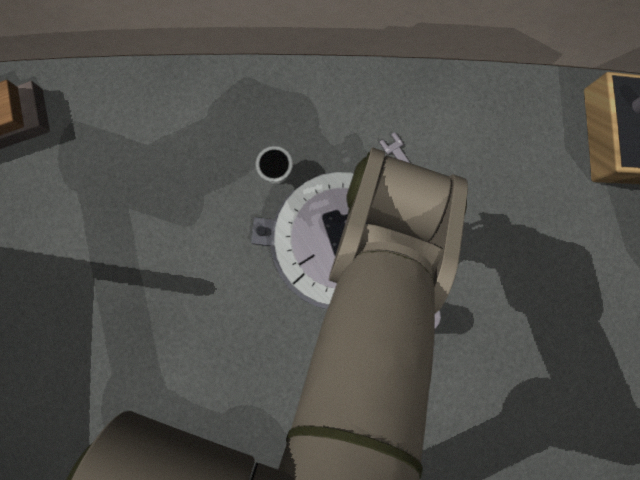

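Call:
drive_tool:
  moves:
    - [[1, -0.022, 0, 0, 0, 0, -0.021], [1, -0.045, 0, 0, 0, 0, -0.043], [1, -0.067, 0, 0, 0, 0, -0.065], [1, -0.083, 0, 0, 0, 0, -0.08], [1, -0.094, 0.001, 0, 0, 0, -0.093], [1, -0.1, 0.002, 0, 0, 0, -0.1], [1, -0.1, 0.002, 0, 0, 0, -0.1], [1, -0.1, 0.002, 0, 0, 0, -0.1]]

```text
clock: 9.75
tcp_pos: [602.0, -63.3, 74.7]
orientation: [-0.0, -0.244, 0.97, 0.0]
contact_force: [-3.3, 0.7, -0.5]
width: 0.5
finger_force: 1.1
```

```bash
cat > mk.py <<'E'
from st import *
np.set_printoptions(precision=3,suppress=True)
c=camera('top')
t,d=ang(c,C,94,107,52); print('T',peak(t,d,134))
t,d=ang(c,C,62,84,58); print('mark',peak(t,d,130))
c2=camera('side')
t,d=ang(c2,C,94,107,52); print('sideT',peak(t,d,134))
t,d=ang(c2,C,62,84,58); print('sidemark',peak(t,d,130))
E
python3 mk.py
```

```text
t 9.75 tcp [602.  -63.3  74.7] yaw -151.70942614670327 tilt [ 0.  0. -1.] r 64.00377443302514 alpha 297.9312054618942 F [-3.3  0.7 -0.5] w 0.5166259045814383 q [-0.3  0.7  1.4  0.   1.1 -2.4]
T (np.float64(134.24762782974713), np.float32(52.052204))
mark (np.float64(131.31318221788268), np.float32(64.45134))
sideT (np.float64(133.69650219780183), np.float32(60.479454))
sidemark (np.float64(130.4347012438378), np.float32(53.24402))
```

Call:
drive_tool:
  moves:
    - [[1, -0.011, 0, 0, 0, 0, -0.011], [1, -0.02, 0, 0, 0, 0, -0.02], [1, -0.028, 0, 0, 0, 0, -0.028], [1, -0.032, 0.001, 0, 0, 0, -0.032], [1, -0.032, 0.001, 0, 0, 0, -0.032], [1, -0.032, 0.001, 0, 0, 0, -0.032]]

```text
clock: 10.45
tcp_pos: [604.9, -61.8, 74.7]
orientation: [0.0, -0.269, 0.963, -0.0]
contact_force: [-2.2, 0.5, -0.2]
width: 0.6
finger_force: 0.9
```

```bash
cat >> mk.py <<'E'
# centre-independent check: line points from each mark at inner/outer radii
for n,cc in (('top',c),('side',c2)):
    pts=[]
    for r0,r1,z in ((60,70,58),(76,86,58),(93,100,52),(103,112,52)):
        t,d=ang(cc,C,r0,r1,z); a=np.radians(peak(t,d,134)[0]); pts.append((round((r0+r1)/2*np.sin(a-np.radians(134)),2),round(np.degrees(a),2)))
    print(n,'lateral mm, deg',pts)
E
python3 mk.py
```

```text
t 10.45 tcp [604.9 -61.8  74.7] yaw -148.80680416265147 tilt [-0. -0. -1.] r 64.09424923493096 alpha 300.9095011563123 F [-2.2  0.5 -0.2] w 0.5542492503737628 q [-0.3  0.7  1.4  0.   1.1 -2.4]
T (np.float64(134.26596046227664), np.float32(50.65507))
mark (np.float64(134.2707903330154), np.float32(63.351364))
sideT (np.float64(133.70170611403984), np.float32(58.85311))
sidemark (np.float64(133.60827558663118), np.float32(52.094887))
top lateral mm, deg [(np.float64(0.39), np.float64(134.34)), (np.float64(0.41), np.float64(134.29)), (np.float64(0.5), np.float64(134.3)), (np.float64(0.37), np.float64(134.2))]
side lateral mm, deg [(np.float64(-0.57), np.float64(133.5)), (np.float64(-0.38), np.float64(133.73)), (np.float64(-0.49), np.float64(133.71)), (np.float64(-0.49), np.float64(133.74))]
```

The marks line up to about 0.1° in both cameras. Backing off along +x and then lifting.

Call:
drive_tool:
  moves:
    - [[1, 0.03, 0, 0, 0, 0, 0], [1, 0.1, 0, 0, 0, 0, 0], [1, 0.15, 0, 0, 0, 0, 0], [1, 0.15, 0, 0, 0, 0, 0], [1, 0.15, 0, -0.2, 0, 0, 0], [1, 0.15, 0, -0.5, 0, 0, 0], [1, 0.15, 0, -0.9, 0, 0, 0], [1, 0.15, 0, -1, 0, 0, 0], [1, 0.15, 0, -1, 0, 0, 0]]

```text
clock: 11.45
tcp_pos: [592.6, -69.7, 176.2]
orientation: [0.001, -0.269, 0.963, -0.001]
contact_force: [0.0, -0.1, -1.4]
width: 0.6
finger_force: 0.0
```

Call:
drive_tool:
  moves:
    - [[1, 0, 1, -0.5, 0, 0, 0], [1, 0, 1, -0.5, 0, 0, 0], [1, 0, 1, -0.5, 0, 0, 0], [1, 0, 1, -0.5, 0, 0, 0], [1, 0, 1, -0.5, 0, 0, 0]]

```text
clock: 11.95
tcp_pos: [540.3, 15.3, 223.2]
orientation: [-0.001, -0.269, 0.963, 0.0]
contact_force: [0.4, -0.3, -0.5]
width: 0.6
finger_force: 0.0
```

```bash
python3 mk.py; python3 -c "
from h import *
c=camera('side'); save(c,'end.png')"
```

```text
t 11.95 tcp [540.3  15.3 223.2] yaw -148.8200655552169 tilt [ 0.  0. -1.] r 38.64903689934973 alpha 145.16818712833395 F [ 0.4 -0.3 -0.5] w 0.6269557916870663 q [-0.2  0.4  1.5 -0.   1.3 -2.3]
T (np.float64(138.95052449854177), np.float32(82.62634))
mark (np.float64(134.12451388905947), np.float32(69.39873))
sideT (np.float64(133.71018025976957), np.float32(65.270805))
sidemark (np.float64(133.6397978593064), np.float32(60.55017))
top lateral mm, deg [(np.float64(11.4), np.float64(144.1)), (np.float64(12.22), np.float64(142.68)), (np.float64(10.69), np.float64(140.36)), (np.float64(8.64), np.float64(138.61))]
side lateral mm, deg [(np.float64(-0.54), np.float64(133.52)), (np.float64(-0.35), np.float64(133.75)), (np.float64(-0.47), np.float64(133.72)), (np.float64(-0.46), np.float64(133.75))]
```

View pics/end.png

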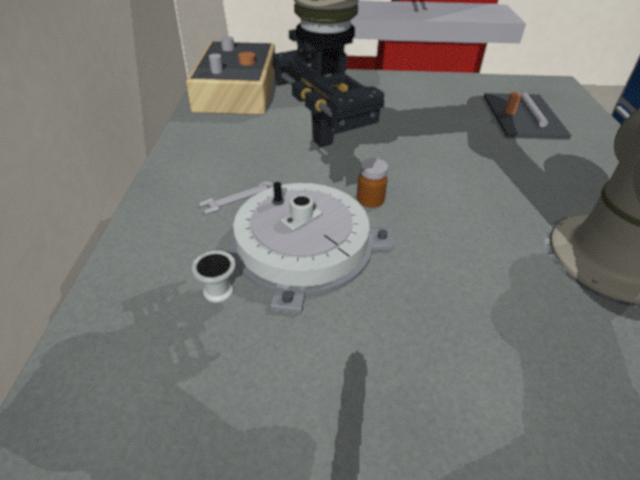

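The side view shows the index mark and the long line as one continuous straight line, from about (325,236) to (348,254). The gripper is clear and the bystanders have not moved. The top view is now blocked by the arm, so the side view is the check here.

```bash
python3 -c "
from workcell import *
print(job_done())"
```

```text
the job is handed in; nothing more can be done
None
```

I pushed the dial about 148° anticlockwise; its index mark lines up with the long target line to about 0.1°, the gripper is clear, the bystanders look unmoved, and the job is handed in (result not reported).

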